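# Turn the parts carousel to the hose clamp

## Robot

A 6-joint arm with a two-finger parallel gripper is mounted at the origin on the work surface. World frame = base frame: x ahead of the robot, y to its left, z up, the work surface at z = 0. Lengths are in m, angles in rad, forces in N, time in s.
With the tool pointing down it reaches from about 0.275 to 0.825 m from the base axis. Payload 4.9 kg.
Tool frame: the origin (TCP) lies midway between the tips of the shut fingers; the grasp point (between the pads) lies 19 mm behind it (grip_point_offset is the distance from the TCP to the grasp point, in m); z points along the fingers, x is the direction in which the jaws open and shut, and the axes are right-handed (so a half turn about z gives the same grasp; the last joint's range is limited). The gripper opens to 85 mm and grips with 20 to 120 N. Pads are 22 mm wide; open, the fingers measure 114 mm over their backs; the gripper's body (76 mm by 85 mm) begins 54 mm behind the grasp point. The pads swing forward as they close: fully open they stand 13 mm farther back than shut.
Start: joints at [-1.247, 0.326, -0.193, 1.052, 0, 1.437], TCP at [0.243, -0.493, 0.231] pointing down, gripper open.
Joint ranges: [-2.65, 2.65], [-0.97, 1.79], [-1.3, 1.35], [-1.93, 2.1], [-1.47, 1.37], [-3.14, 3.14]. Speed limits (rad/s): [2.57, 2.57, 3.14, 3.14, 3.14, 3.14].

## Interface

Orientations are given as a rotation vector (axis times angle).
In Python, from cell import * gives the robot as it stands. Calls block until the motion is done:
- movep(position, orientation): joint-space move of the TCP to a pose.
- move_l(position, velocity=0.15, rot=None, until_force=None): straight line of the TCP; rot=None keeps the orientation; velocity is the mean speed in m/s. With until_force (N) it stops when the force on the tool has changed by that much, and returns True; else False.
- set_joints(angles): joint-space move.
- let_go() and grab(newtons=None): open the fingers fully, or close them until they stop; newtons is the grip in N (None keeps the last).
- sleep(seconds).
- ik(position, orientation): joint angles nearest the present ones, or None.
- get_state(): the state.
- grab_frame(name): name is "scene" or "side" or "wrist"; returns a dict with "img" (400x640x3 uint8, red, green, blue), "fx", "fy", "cx", "cy" (pixels), "k1" (the pictures are not rectified: a ray, as slopes to the right and down, at radius r is drawn at 1 + k1 r^2 times it, then the intrinsics apply), "cam_to_world" (4x4, takes a point from camera to world coordinates); the wrist camera has in their place "T_tool_cam" (4x4, takes a point from camera to tool coordinates, whose origin is the TCP and whose axes are the tool frame's). Camera axes: x right, y down, z forward; pixel columns grow to the right and rows downward; lengths in m; the calibration is good to about 2 mm. A picture is of the moment at which its call begins: read the wrist's pose just before it. There is no depth.
A pose or a line that the arm cannot do raises MotionError and nothing moves.
- sign_off(): hands the job in, once; it reports no verdict.
Trained networks look in the newest picture that a camera, given by its name, has taken for a name from the list of things; names that differ only in an ending like _2 or _b are one class to them, and where a whole thing is asked for, a point or a joint stands for the part that bears it (a point fixed in the world has none). Each returns a list of dicts, best first, with "score" (0 to 1); they miss things now and then, are a little off and sometimes report something else, mostly with a low value. They report only what shows in the picture. A call takes as long as a camera call.
- spot_in(camera, name): "centre" ([column, row] in pixels, amid what is visible of it).
- silhouettes(camera, name): "mask" (400x640 bool, what is visible of it) and "centre" ([column, row] in pixels, amid what is visible of it).
- tip_of(camera, name): "centre" ([column, row] in pixels: a listed point, or the origin of a listed thing).
The state is a dict: "clock": time; "q": joint angles; "joint_velocities": joint speeds; "tau": joint torques, N m; "position": TCP position; "eef_rot": TCP orientation; "contact_force": force on the tool from outside, world axes, zero at the start; "wrist_torque": the same for the moment, N m; "finger_gap": opening from 0.0 (shut) to 1.0 (fully open).
Only numpy, scipy, OpenCV 4.12 (cv2) and the standard library are available. Lean on these libraries where they do the work, as an engineer would, in place of code of your own. Each camera call takes 0.05 s, during which the arm holds its last target.

## Task

Push the round parts carousel gently round by its rim with a fingertip (the upright tabs on the rim are there for that), until the bin holding the hose clamp (the thin steel band ring with a screw housing on its side) faces squarely to the pick tray at the front of the stand, and leave it standing still there. Nothing is to be gripped or picked up: leave the parts in the bins untouched, and everything else on the bench where it is.

Things in the scene. Friction and masses are not known exactly. Their poses are not given: they have to be found in the camera images.
- stand: Fixed stand of the carousel, bolted down: round grey steel foot, 236 mm across, 22 mm high, with a pick tray in front. Origin on the bench on the carousel's vertical axis; its z axis is up and its -x axis points to the front, through the middle of the pick tray (roughly towards the robot).
- pick_tray (a point): Middle of the pick tray, at the height of its rim (20 mm above the bench): shallow open grey steel tray, 75 mm deep by 100 mm wide by 20 mm high, fixed to the front of the stand, its middle 197.5 mm from the carousel's axis. It shows the front. Its rim is below the carousel's tabs, so a fingertip can pass over it.
- carousel (a joint): Turn of the carousel on its stand, rad, counter-clockwise positive seen from above; 0 is wherever it stood at the start. It turns endlessly either way with a little drag (about 0.15 N m, 1 N at the tabs) and stops almost at once when no longer pushed; no spring and no click stops.
- hub (a point): Point on the carousel's vertical axis at the underside of its turning disc, 33 mm above the bench; turns with it, its -x axis pointing to the middle of the clamp's bin. The carousel is a blue plastic disc 256 mm across with six equal open-topped pie-shaped bins (60 degrees each): floors 39 mm above the bench, dividers up to 84 mm, hub in the middle 64 mm across, up to 93 mm.
- rim: The carousel's rim, turning with it: the outer walls of the six bins, 127 mm from the axis on the outside and 69 mm above the bench, and six like finger tabs 60 degrees apart, one at each divider. Outside the rim, between the tabs, there is only free air down to the pick tray or the bench. Origin and axes as point hub.
- clamp_bin (a point): Top edge of the outer wall, in the middle of the bin that holds the hose clamp: 125.5 mm from the axis, 69 mm above the bench. All six bins look alike with a blank label on the wall.
- tab_left (a point): Top of the finger tab 30 degrees clockwise, seen from above, from the middle of the clamp's bin (on the robot's left when that bin is at the front), 138 mm from the axis, 69 mm above the bench. Each tab is a blue upright plate, 6 mm thick, in line with a divider, sticking out radially from 127 to 150 mm from the axis (beaded outer edge 10 mm thick), from 43 to 69 mm above the bench.
- tab_right (a point): Top of the other tab of the clamp's bin, alike: 30 degrees counter-clockwise, seen from above, from the bin's middle, 138 mm from the axis, 69 mm above the bench.
- clamp: Hose clamp: thin steel band ring, 52 mm across and 13 mm high, with a screw housing on one side (out to 36 mm from its middle). Lies flat in its bin. Origin on its underside at the middle of the ring.
- spark_plug: Spark plug with white insulator, 65 mm long, 21 mm thick, lying in another bin. Origin under its middle.
- socket: Steel wrench socket, 30 mm across, 48 mm high, standing in another bin (its top is 87 mm above the bench). Origin in the middle of its underside.
- hex_nut: Large dark hex nut, 36 mm across flats, 19 mm high, flat in another bin. Origin in the middle of its underside.
- bearing: Ball bearing: thick steel ring with dark seals, 52 mm across, 15 mm high, flat in another bin. Origin in the middle of its underside.
- spray_can: Spray can, 58 mm across, 170 mm high, standing on the bench to the left. Origin in the middle of its underside.
- screwdriver: Screwdriver lying on the bench to the right. Origin under its middle.
- wrench: Wrench lying on the bench to the right. Origin under its middle.
- tape_roll: Roll of tape, 90 mm across, 24 mm high, lying on the bench behind the carousel. Origin in the middle of its underside.

How it is judged:
On the way:
1. the fingers push the carousel's rim or a tab on it (contact force between the fingers and rim above 0.3 N), for 0.05 s.
At the end, for the whole second after the job is handed in: The middle of the clamp bin's outer wall is at the front, within 22 mm (about 10 degrees) to either side of the line from the carousel's axis through the middle of the pick tray; the carousel stands still (below 0.03 rad/s); and the clamp is still in its bin (x of clamp_bin in the frame of stand below -0.08 m and y of clamp_bin in the frame of stand between -0.022 and 0.022 m and velocity of joint carousel between -0.03 and 0.03 rad/s and horizontal distance between clamp and clamp_bin below 0.075 m); the robot touches nothing.
It fails at once if the carousel's rim is gripped, or pressed harder than a gentle push (over 30 N) (contact force between the fingers and rim above 30 N).
It fails at once if the robot touches a part that lies in a bin (contact force between any of the arm, the fingers and clamp above 0.5 N or contact force between any of the arm, the fingers and spark_plug above 0.5 N or contact force between any of the arm, the fingers and socket above 0.5 N or contact force between any of the arm, the fingers and hex_nut above 0.5 N or contact force between any of the arm, the fingers and bearing above 0.5 N).
It fails at once if a part is lifted from its bin or falls out of it (z of any of clamp, spark_plug, socket, hex_nut, bearing in the frame of hub above 0.035 m or z of any of clamp, spark_plug, socket, hex_nut, bearing in the frame of hub below -0.01 m).
It fails at once if the spray can, screwdriver, wrench or tape roll is moved by more than 15 mm (distance of any of spray_can, screwdriver, wrench, tape_roll from where it was at the start of the episode above 0.015 m).
It also fails if it takes over 51 s, if anything falls off the work surface, if the arm or the gripper's body presses on something with over 40 N, if the wrist force passes 120 N, or if a joint passes its speed limit or range.

## Working session

There is one attempt and no reset: what is moved stays moved. The work goes in short steps, each a Python script; the robot and the scene stay as the last script left them, time stands still between calls to the robot, and variables do not carry over. Pictures are saved under pics/ and viewed, and the job is handed in when it is done.

```bash
mkdir -p pics; ls
cat > h.py <<'E'
from cell import *
import numpy as np, cv2
def snap(n,fn):
    f=grab_frame(n); cv2.imwrite('pics/'+fn,f['img'][:,:,::-1]); return f
def ray(f,px,T=None):
    T=np.array(f['cam_to_world']) if T is None else T
    K=np.array([[f['fx'],0,f['cx']],[0,f['fy'],f['cy']],[0,0,1]])
    d=np.array([(px[0]-f['cx'])/f['fx'],(px[1]-f['cy'])/f['fy']])
    u=d.copy()
    for _ in range(30): u=d/(1+f['k1']*(u@u))
    return T[:3,3],T[:3,:3]@np.array([u[0],u[1],1])
def atz(f,px,z,T=None):
    o,d=ray(f,px,T); return o+d*(z-o[2])/d[2]
def proj(f,P,T=None):
    T=np.array(f['cam_to_world']) if T is None else T
    p=T[:3,:3].T@(np.array(P)-T[:3,3]); u=p[:2]/p[2]; u=u*(1+f['k1']*(u@u))
    return np.array([u[0]*f['fx']+f['cx'],u[1]*f['fy']+f['cy']])
E
python3 - <<'E'
from h import *
Z={'stand':0,'pick_tray':.02,'hub':.033,'clamp_bin':.069,'tab_left':.069,'tab_right':.069,'clamp':.039,'spray_can':0,'screwdriver':0,'wrench':0,'tape_roll':0,'bearing':.039,'socket':.039,'hex_nut':.039,'spark_plug':.039}
for c in('scene','side'):
    f=snap(c,c+'0.png')
    for n,z in Z.items():
        for r in tip_of(c,n)[:2]: print(c,n,round(r['score'],2),np.round(r['centre']),np.round(atz(f,r['centre'],z),3))
print(get_state()['clock'],get_state()['eef_rot'])
E
```

```text
pics
scene stand 0.45 [325. 212.] [0.511 0.074 0.   ]
scene pick_tray 0.81 [267. 177.] [ 0.343 -0.027  0.02 ]
scene hub 0.74 [301. 230.] [ 0.55  -0.017  0.033]
scene hub 0.38 [273. 219.] [ 0.484 -0.07   0.033]
scene clamp_bin 0.83 [256. 213.] [ 0.469 -0.106  0.069]
scene tab_left 0.81 [266. 188.] [ 0.411 -0.054  0.069]
scene tab_left 0.44 [268. 176.] [ 0.377 -0.034  0.069]
scene tab_right 0.72 [249. 234.] [ 0.519 -0.147  0.069]
scene clamp 0.69 [259. 213.] [ 0.455 -0.097  0.039]
scene clamp 0.45 [276. 220.] [ 0.496 -0.063  0.039]
scene spray_can 0.91 [393. 177.] [0.495 0.302 0.   ]
scene spray_can 0.65 [178. 234.] [ 0.393 -0.315  0.   ]
scene screwdriver 0.65 [181. 235.] [ 0.398 -0.308  0.   ]
scene wrench 0.68 [202. 303.] [ 0.608 -0.323  0.   ]
scene wrench 0.64 [302. 228.] [ 0.528 -0.006  0.   ]
scene tape_roll 0.73 [338. 306.] [ 0.768 -0.021  0.   ]
scene bearing 0.67 [276. 248.] [ 0.572 -0.097  0.039]
scene socket 0.5 [325. 210.] [0.527 0.064 0.039]
scene hex_nut 0.64 [297. 206.] [0.481 0.003 0.039]
scene spark_plug 0.43 [309. 253.] [ 0.623 -0.029  0.039]
side stand 0.7 [325. 208
[... 277 characters left out ...]
  -0.144  0.069]
side clamp 0.63 [352. 204.] [ 0.494 -0.061  0.039]
side spray_can 0.71 [254. 275.] [0.503 0.301 0.   ]
side screwdriver 0.54 [371. 212.] [ 0.457 -0.109  0.   ]
side wrench 0.75 [377. 165.] [ 0.606 -0.306  0.   ]
side tape_roll 0.56 [286. 186.] [ 0.738 -0.002  0.   ]
side bearing 0.67 [373. 242.] [0.347 0.007 0.039]
side bearing 0.56 [338. 193.] [ 0.562 -0.069  0.039]
side socket 0.46 [316. 187.] [ 0.628 -0.036  0.039]
side socket 0.44 [315. 219.] [0.521 0.064 0.039]
side hex_nut 0.53 [342. 221.] [0.463 0.011 0.039]
side hex_nut 0.53 [337. 189.] [ 0.577 -0.079  0.039]
side spark_plug 0.55 [314. 189.] [ 0.627 -0.027  0.039]
1.6 [-2.66751292e+00  1.65946997e+00  7.85404422e-08]
```

```bash
python3 -c "
import cv2
for c in('scene','side'):
    i=cv2.imread('pics/%s0.png'%c); cv2.imwrite('pics/%s0c.png'%c,cv2.resize(i[130:330,160:420],None,fx=3,fy=3,interpolation=2))"
```

```text
(no output)
```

View pics/scene0c.png

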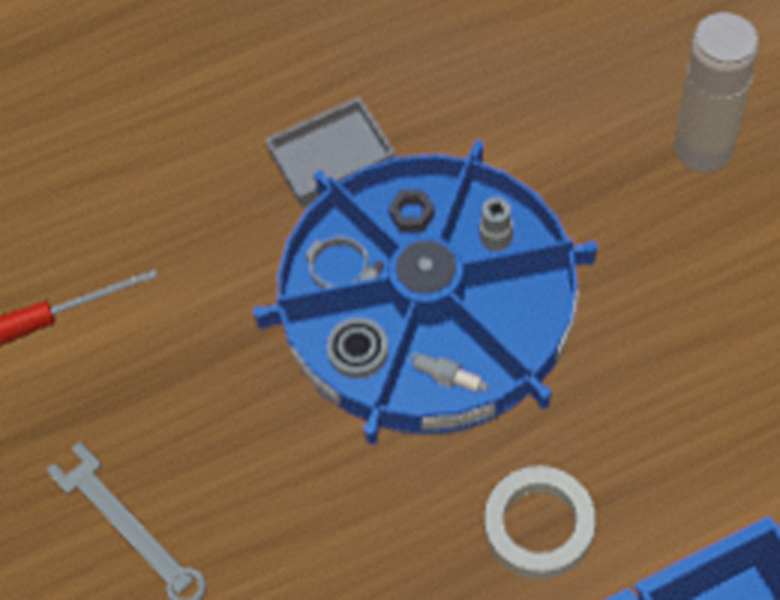

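View pics/side0c.png

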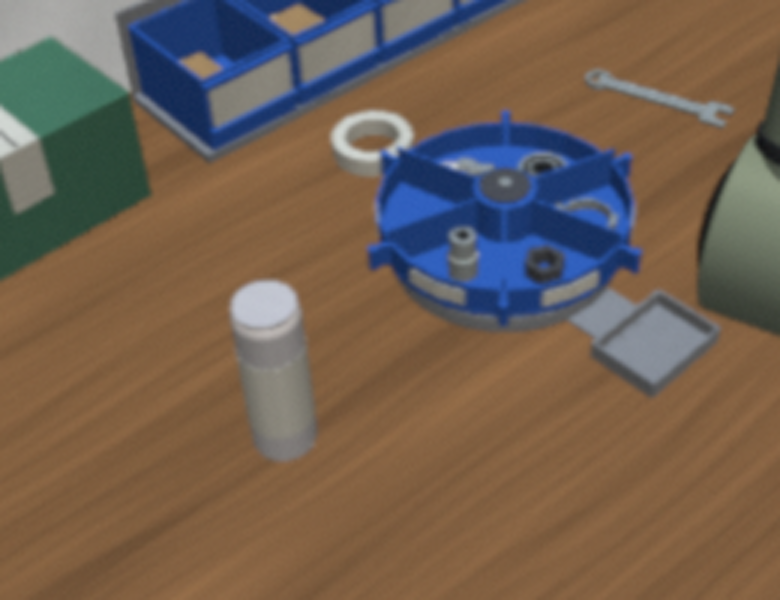

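Scene view: the ring clamp is at about full-frame pixel (273,217). Its bin lies between the tabs at (267,190) and (248,235), and the tray is at (270,180). The bearing sits in the next bin. I'll fit the axis and angles.

Run:
```python
from h import *
from scipy.optimize import least_squares
S=np.array([(322,178),(477,150),(590,252),(542,398),(372,433),(262,316)])/3+[160,130]
D=np.array([(627,163),(506,116),(388,158),(376,258),(504,318),(634,262)])/3+[160,130] # tab_right.. order to match
fs=grab_frame('scene');fd=grab_frame('side')
s=np.array([atz(fs,p,.066)[:2] for p in S]); d=np.array([atz(fd,p,.066)[:2] for p in D])
print(np.round(s,3).tolist(),np.round(d,3).tolist())
for a in(s,d):
    c=a.mean(0); v=a-c; print('c',c,np.linalg.norm(v,axis=1).round(3),np.degrees(np.arctan2(v[:,1],v[:,0])).round(1))
print('hubtop',atz(fs,[160+425/3,130+263/3],.093),atz(fd,[160+505/3,130+183/3],.093))
# tray rim corners
for q in[(267,142),(360,98),(393,150)]: print(atz(fs,[160+q[0]/3,130+q[1]/3],.02).round(3))
for q in[(594,348),(656,292),(718,328),(652,390)]: print(atz(fd,[160+q[0]/3,130+q[1]/3],.02).round(3))
```

```text
[[0.413, -0.051], [0.449, 0.086], [0.589, 0.125], [0.692, 0.023], [0.658, -0.113], [0.518, -0.152]] [[0.502, -0.144], [0.645, -0.109], [0.676, 0.03], [0.568, 0.135], [0.428, 0.101], [0.397, -0.039]]
c [ 0.5532786  -0.01361839] [0.145 0.144 0.143 0.144 0.145 0.143] [-165.2  136.2   75.6   14.8  -43.7 -104.1]
c [ 0.53611616 -0.00439563] [0.144 0.151 0.144 0.143 0.151 0.143] [-103.7  -43.9   13.6   77.1  135.8 -165.9]
hubtop [ 0.548883   -0.01251251  0.093     ] [ 0.54132906 -0.00823333  0.093     ]
[ 0.321 -0.073  0.02 ]
[0.314 0.027 0.02 ]
[0.384 0.03  0.02 ]
[0.375 0.036 0.02 ]
[ 0.385 -0.062  0.02 ]
[ 0.313 -0.068  0.02 ]
[0.304 0.035 0.02 ]
```

```bash
cat >> h.py <<'E'
from scipy.spatial.transform import Rotation as R
C=np.array([.545,-.010]); RR=.144
def pose(deg,z,r=RR,s=1):
    a=np.radians(deg); u=np.array([np.cos(a),np.sin(a),0]); y=s*u; zz=np.array([0,0,-1.]); x=np.cross(y,zz)
    return [*(C+r*u[:2]),z],R.from_matrix(np.c_[x,y,zz]).as_rotvec().tolist()
E
python3 - <<'E'
from h import *
for s in(1,-1):
    for d in(-142,-165,-185,-205):
        q=ik(*pose(d,.05,s=s)); print(s,d,None if q is None else np.round(q,2))
E
```

```text
1 -142 [-0.39  0.36 -0.7   0.51  0.    2.09]
1 -165 [-0.3   0.31 -0.78  0.48 -0.    2.58]
1 -185 [-0.18  0.3  -0.8   0.47  0.    3.05]
1 -205 [-0.06  0.32 -0.76  0.49  0.   -2.76]
-1 -142 [-0.39  0.36 -0.7   0.51  0.   -1.06]
-1 -165 [-0.3   0.31 -0.78  0.48 -0.   -0.56]
-1 -185 [-0.18  0.3  -0.8   0.47  0.   -0.09]
-1 -205 [-0.06  0.32 -0.76  0.49  0.    0.38]
```

Run:
```python
from h import *
grab(20)
movep(*pose(-140,.20,s=-1))
p,r=pose(-140,.05,s=-1)
print(move_l(p,.12,until_force=4))
st=get_state();print(st['clock'],st['position'],st['finger_gap'],st['contact_force'])
snap('scene','a_s.png');snap('side','a_d.png');snap('wrist','a_w.png')
import cv2
i=[cv2.imread('pics/a_%s.png'%k) for k in 'sd']
cv2.imwrite('pics/a.png',np.hstack([cv2.resize(x[130:330,200:400],None,fx=2,fy=2) for x in i]))
```

```text
False
6.0333 [ 0.43517623 -0.10274879  0.05049627] 0.0014357050064724075 [-0.14583194  0.06174223 -0.2586361 ]
```

View pics/a.png

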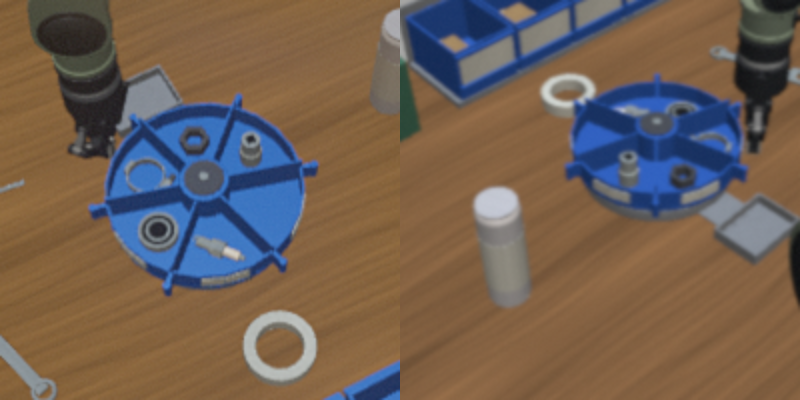

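View pics/a_w.png

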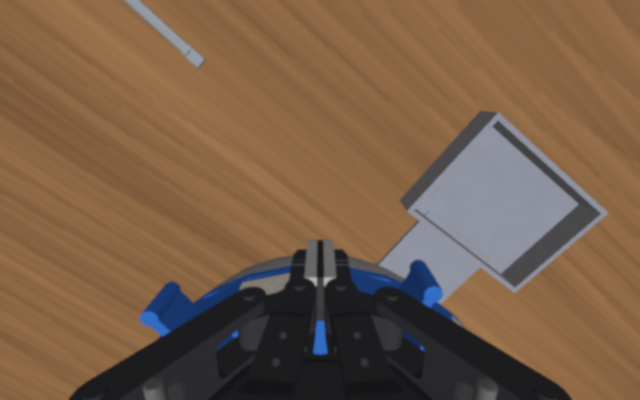

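The wrist view shows the fingertip outside the rim between the two tabs: tab_left at (425,280), tab_right at (165,305), tray at (505,205). The finger is clear of the wall, so I'll push most of the way and then measure.

Run:
```python
from h import *
f=cv2 and grab_frame('wrist'); st=get_state()
T=np.eye(4);T[:3,:3]=R.from_rotvec(st['eef_rot']).as_matrix();T[:3,3]=st['position'];T=T@np.array(f['T_tool_cam'])
t=[atz(f,p,.02,T)[:2] for p in[(498,116),(604,212),(515,290),(408,208)]]
print('tray',np.round(t,3).tolist(),np.mean(t,0))
for d in list(range(-146,-188,-6)):
    p,r=pose(d,.05,s=-1); move_l(p,.06,rot=r)
    st=get_state(); print(d,np.round(st['contact_force'],1))
print(st['clock'])
snap('scene','b_s.png');snap('side','b_d.png')
i=[cv2.imread('pics/b_%s.png'%k) for k in 'sd']
cv2.imwrite('pics/b.png',np.hstack([cv2.resize(x[150:290,230:390],None,fx=2.5,fy=2.5,interpolation=2) for x in i]))
```

```text
tray [[0.317, -0.071], [0.312, 0.024], [0.384, 0.028], [0.388, -0.07]] [ 0.35041795 -0.02236098]
-146 [-0.2  0.   0. ]
-152 [-0.2 -0.8 -1. ]
-158 [ 0.3 -0.1  0.1]
-164 [ 0.4 -0.3 -0.5]
-170 [-0.2  0.5  1. ]
-176 [ 0.5 -0.   0.5]
-182 [-0.6 -0.3  0. ]
9.0333
```

View pics/b.png

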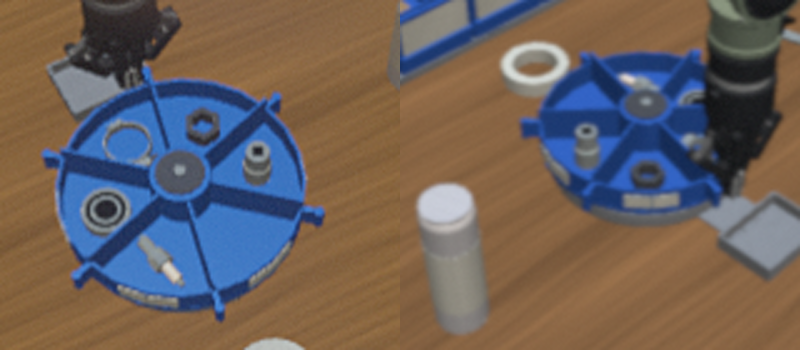

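Run:
```python
from h import *
fs=grab_frame('scene')
c=np.array([.5533,-.0136])
for q in [(150,73),(275,100),(318,216),(220,312),(82,278),(50,159)]:
    a=atz(fs,np.array(q)/2.5+[230,150],.066)[:2]-c; g=np.degrees(np.arctan2(a[1],a[0])); print(round(g,1),round(g%60,1),np.linalg.norm(a).round(3))
```

```text
167.7 47.7 0.146
110.2 50.2 0.144
49.0 49.0 0.143
-10.7 49.3 0.145
-69.5 50.5 0.141
-130.2 49.8 0.141
```

The tabs average about -190.6° for tab_left, so the clamp bin is at about -160.6°. The front is about -177°, so it needs roughly 16° more.

Run:
```python
from h import *
for d in (-187,-192,-195.5,-198.2):
    p,r=pose(d,.05,s=-1); move_l(p,.05,rot=r)
sleep(.3)
for d,z in((-193,.05),(-187,.05),(-180,.05),(-180,.16)):
    p,r=pose(d,z,s=-1); move_l(p,.08,rot=r)
p,r=pose(-150,.25,r=.25,s=-1); movep([.3,-.3,.25],r)
print(get_state()['clock'])
fs=snap('scene','c_s.png');fd=snap('side','c_d.png')
Z={'pick_tray':.02,'clamp_bin':.069,'clamp':.039,'tab_left':.069,'tab_right':.069}
for c,f in(('scene',fs),('side',fd)):
    for n,z in Z.items():
        for q in tip_of(c,n)[:2]: print(c,n,round(q['score'],2),np.round(q['centre']),np.round(atz(f,q['centre'],z),3))
i=[cv2.imread('pics/c_%s.png'%k) for k in 'sd']
cv2.imwrite('pics/c.png',np.hstack([cv2.resize(x[150:290,230:390],None,fx=2.5,fy=2.5,interpolation=2) for x in i]))
```

```text
14.6583
scene pick_tray 0.65 [267. 176.] [ 0.341 -0.026  0.02 ]
scene pick_tray 0.58 [180. 237.] [ 0.416 -0.311  0.02 ]
scene clamp_bin 0.89 [279. 190.] [ 0.433 -0.024  0.069]
scene clamp_bin 0.73 [204. 306.] [ 0.648 -0.317  0.069]
scene clamp 0.65 [288. 203.] [ 0.461 -0.013  0.039]
scene tab_left 0.77 [304. 181.] [0.434 0.047 0.069]
side pick_tray 0.66 [375. 244.] [ 0.349 -0.006  0.02 ]
side pick_tray 0.22 [373. 164.] [ 0.602 -0.28   0.02 ]
side clamp_bin 0.9 [360. 217.] [ 0.417 -0.014  0.069]
side clamp_bin 0.66 [335. 187.] [ 0.561 -0.054  0.069]
side clamp 0.45 [347. 215.] [ 0.472 -0.017  0.039]
side tab_left 0.62 [344. 226.] [0.422 0.046 0.069]
side tab_left 0.24 [348. 215.] [0.448 0.003 0.069]
side tab_right 0.73 [377. 205.] [ 0.42  -0.088  0.069]
```

View pics/c.png

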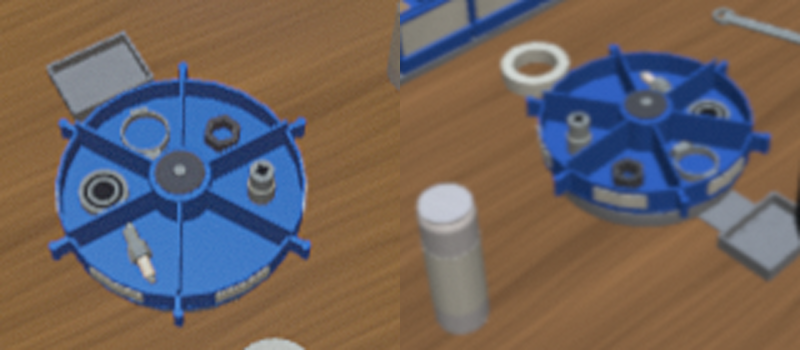

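Run:
```python
from h import *
fs=grab_frame('scene')
P=np.array([atz(fs,np.array(q)/2.5+[230,150],.066)[:2] for q in [(182,70),(298,127),(303,248),(179,315),(57,247),(68,129)]])
c=P.mean(0); a=P-c; g=np.degrees(np.arctan2(a[:,1],a[:,0])); print(c,g.round(1),(g%60).mean())
t=np.array([atz(fs,np.array(q)/2.5+[230,150],.02)[:2] for q in [(47,68),(123,34),(154,74)]]); m=(t[0]+t[2])/2
print(m,np.degrees(np.arctan2(*(m-c)[::-1])), np.degrees(np.arctan2(*(t[1]-t[0])[::-1]))-270, np.round(get_state()['contact_force'],1))
```

```text
[ 0.55283147 -0.01348526] [ 153.9   93.3   33.   -26.5  -87.1 -146.6] 33.344306135205734
[ 0.35219264 -0.02074154] -177.92875090866505 -177.50553065663325 [ 0.3 -0.1 -0.9]
```

```bash
python3 -c "
from h import *
print(np.abs(get_state()['joint_velocities']).max()); sign_off()"
```

```text
0.0017930111541388885
the job is handed in; nothing more can be done
```

The hose clamp's bin now faces the pick tray, about 1° off square by my last measurement (10° is allowed), and I handed the job in at about 15 s of the 51 s. I turned the carousel about 42° clockwise by pushing its left tab with the shut fingertips, then backed off, lifted clear and moved the arm away.

- **Angle:** In the last scene picture the bin's middle is at about -176.6° and the tray direction at -177.5° to -178°. The detection networks put the bin at about -175° to -176°, also well inside the limit.
- **Parts and bench:** The clamp and the other parts appear to be in their bins. The spray can, tape roll and wrench showed no visible shift in the pictures. I didn't measure any of them, and the screwdriver was out of the final crop.
- **Robot:** It was touching nothing and standing still at hand-in. The force readings, taken after each push step up to about 26° before the end, were 1 N or so, within the sensor's noise. The push therefore shows in the pictures rather than in those readings.
- **Disagreement:** The scene and side cameras differed by 1–2 cm on where the carousel's axis is. They agreed on the bin's angle to about 1°.

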